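# Bring the tall spice jar to the front and press its lid shut

## Robot

A 6-joint arm with a two-finger parallel gripper is mounted at the origin on the work surface. World frame = base frame: x ahead of the robot, y to its left, z up, the work surface at z = 0. Lengths are in m, angles in degrees, forces in N, time in s.
With the tool pointing down it reaches from about 0.4 to 0.825 m from the base axis. Payload 7 kg.
Tool frame: the origin (TCP) lies midway between the tips of the shut fingers; the grasp point (between the pads) lies 19 mm behind it; z points along the fingers, y is the line along which they close (so a half turn about z gives the same grasp; the last joint's range is limited). The gripper opens to 88 mm and grips with 3 to 60 N. Pads are 19 mm wide; open, the fingers measure 130 mm over their backs; the gripper's body (78 mm by 193 mm) begins 47 mm behind the grasp point.
Start: joints at [92.252, 20.546, 0.682, 0, -70.136, -16.507], TCP at [0.166, 0.654, 0.227] pointing down, gripper open.
Joint ranges: [-176.03, 176.03], [-82.01, 121.73], [-58.28, 71.71], [-173.87, 95.51], [-174.79, -0.11], [-173.66, 173.66]. Speed limits (degrees/s): [136.94, 136.94, 172.46, 180, 180, 180].

## Interface

Orientations are given as [roll, pitch, yaw] about the fixed x, y, z axes, in that order (R = Rz(yaw) Ry(pitch) Rx(roll)).
In Python, from plant import r gives the robot as it stands. The module is installed in compiled form; this text tells all that it offers.
- The arm moves only by the tool play_rows, never from a script. Its argument "rows" is a list of rows, each an object with "slide": the shift along the tool's x, y, z as a fraction of full scale, a list of three; "delta_rot": the turn, a rotation vector about the tool's x, y, z as a fraction of full scale, a list of three; "fingers": the opening, from -1 (shut) to 1 (fully open). In form: [{"slide": [x, y, z], "delta_rot": [rx, ry, rz], "fingers": fingers}, ...]. A call has 1 to 8 rows; each row shifts and turns the commanded pose from where the row before left it, along the tool's axes as they then stand; what a row does not reach is not made up. Full scale, the value 1, is 0.15 m for a shift and 0.08 rad for a turn. A row lasts 1/8 s, in which the tool goes at most 62.5 mm and 10.7 degrees, less where a joint would pass 70% of its speed; a pose out of reach is approached as far as the arm can. A call with a number of a shift or a turn outside -1 to 1 is refused whole. A call with a gripper value outside its range is refused whole. The fingers move at their own pace and stop on an object; "squeeze" is the grip in N (left out, the last holds). Time passes only in rows, so rows that do not move let the fingers close. It gives the time, the measured TCP pose, the force, the opening and the grip force at its end, in the units of the state.
- r.get_state(): the state, without advancing time (a new reading comes with each control period).
- r.capture(name): name is "scene" or "top" or "wrist"; returns a dict with "image" (384x512x3 uint8, blue, green, red), "fx", "fy", "cx", "cy" (pixels), "distortion" ([k1, k2, p1, p2, k3] as OpenCV has them; the pictures are not rectified), "R" (3x3) and "t" (3): a world point X has camera coordinates R X + t; the wrist camera has in their place "T_tool_cam" (4x4, takes a point from camera to tool coordinates, whose origin is the TCP and whose axes are the flange's). Camera axes: x right, y down, z forward; pixel columns grow to the right and rows downward; lengths in m; the calibration is good to about 2 mm. A picture is of the moment at which its call begins: read the wrist's pose just before it. There is no depth.
- r.close_job(): hands the job in; it is judged then, once.
The state is a dict: "time_s": time; "joints": joint angles; "qd": joint speeds; "joint_torque": joint torques, N m; "tcp_pos": TCP position; "eef_rot": TCP orientation; "contact_force": force on the tool from outside, world axes, zero at the start; "moment": the same for the moment, N m; "gripper_width": finger opening in m; "gripper_force": force on a finger pad.
Only numpy, scipy, OpenCV 4.12 (cv2) and the standard library are available. Lean on these libraries where they do the work, as an engineer would, in place of code of your own. Each camera call takes 0.05 s, during which the arm holds its last target. There are 200 camera calls.

## Task

Slowly turn the spice carousel, pushing it at the rim and not by the jars, hub or ribs inside, until the one tall jar stands at the front, in line behind the pointer on the foot, and let it come to rest. Then press the raised button on the tall jar's lid all the way down with the fingertips and take the hand away. Apart from that button touch none of the jars, do not lift or tip any of them, and leave the dabba, bowl and spatula where they are.

Things in the scene. Friction and masses are not known exactly. Their poses are not given: they have to be found in the camera images.
- carousel_base: Fixed white foot of the carousel, a disc 220 mm across, 20 mm high; origin at the centre of its underside, on the vertical turning axis. Its own -x axis points to the front: along it a tongue 24 mm wide and 10 mm high sticks out from under the platter to a pointed tip 223 mm from the axis. It does not turn. Its place and yaw (within 0.3 rad of facing the robot) vary.
- pointer_tip (a point): The pointed end of the front tongue, on its top face 10 mm above the counter, 223 mm from the turning axis.
- carousel (a joint): Angle of the turning platter in rad, 0 at the start of a run wherever it then stands, growing counter-clockwise seen from above. It turns either way with no stop within reach, needs about 1 N at the tabs and stops almost at once when no longer pushed.
- hub: Low hub (68 mm across, 22 mm high) and ribs in the middle of the platter, turning with it, not to be touched; origin on the axis on the platter's floor. The white platter is 280 mm across; its floor is 34 mm above the counter, a thin lip round it rises to 44 mm. Six ribs 12 mm high part it into six equal bays, one jar in each, jar centres 75 mm from the axis.
- tab (a point): Centre of the top edge of one of six equal flat upright tabs on the rim, one every 60 degrees, midway between two bays (jars stand 30 degrees either side). A tab reaches from 136 to 172 mm from the axis, is 10 mm thick, from 24 to 70 mm above the counter; this point is 154 mm from the axis. Pushing a tab sideways, along the rim, turns the platter.
- jar_tall: The one tall jar: glass, 44 mm across, 115 mm high with its red lid (48 mm across), and a red button 26 mm across that stands 8 mm up from the lid's middle. Loose, stands upright in its bay; origin at the centre of its underside (34 mm above the counter), z up. It starts about 40 to 140 degrees away from the front, on either side.
- lid_button (a joint): How far the tall jar's lid button is pressed, in m: 0 raised (as at the start), 0.006 fully down, when it stands only 2 mm above the lid. It takes about 3 N and stays where it is left.
- button_top (a point): Centre of the top face of the tall jar's button; 157 mm above the counter while raised, 151 mm when fully down.
- jar_1: A short jar: like the tall one but 74 mm high with its lid, button already down (2 mm above the lid, 110 mm above the counter). Loose; origin at the centre of its underside, z up. Not to be touched.
- jar_2: A short jar: like the tall one but 74 mm high with its lid, button already down (2 mm above the lid, 110 mm above the counter). Loose; origin at the centre of its underside, z up. Not to be touched.
- jar_3: A short jar: like the tall one but 74 mm high with its lid, button already down (2 mm above the lid, 110 mm above the counter). Loose; origin at the centre of its underside, z up. Not to be touched.
- jar_4: A short jar: like the tall one but 74 mm high with its lid, button already down (2 mm above the lid, 110 mm above the counter). Loose; origin at the centre of its underside, z up. Not to be touched.
- jar_5: A short jar: like the tall one but 74 mm high with its lid, button already down (2 mm above the lid, 110 mm above the counter). Loose; origin at the centre of its underside, z up. Not to be touched.
- dabba: Round steel masala dabba with a lid and a small knob, 164 mm across, 80 mm high over the knob; loose; origin at the centre of its underside. A bystander.
- bowl: White ceramic bowl, 120 mm across, 55 mm high; loose; origin at the centre of its underside. A bystander.
- spatula: Wooden spatula 260 mm long lying flat on the counter to the right in front of the carousel, handle towards the robot; loose; its length runs along its own x axis, origin near its middle. A bystander.
Mind the look-alikes: they are no part of the job. Leave any brown or grey look-alike of the jar_tall alone.

How it is judged:
By the outcome, as a careful person would: the job done as asked, in the order asked, and still so for the second after the job is handed in, with the robot touching nothing.
It also fails if it takes over 58 s, if anything falls off the work surface, if the arm or the gripper's body presses on something with over 40 N, if the wrist force passes 120 N, or if a joint passes its speed limit or range.

## Working session

There is one attempt and no reset: what is moved stays moved. The work goes in short steps, Python scripts to look and compute and a tool call to move; the robot and the scene stay as the last step left them, time stands still between calls to the robot, and variables do not carry over. Pictures are saved under pics/ and viewed, at most 10 in all, crops included, and the job is handed in when it is done.

Besides the shell and the picture viewer there is one more tool, called after "Request:" as name([rows], argument=value, ...), one row to a line, values as JSON. play_rows: Moves the arm, as the interface text tells. Shift numbers are shares of 0.15 m and turn numbers shares of 0.08 rad, none past 1 either way. Its arguments: {"type":"object","properties":{"rows":{"type":"array"},"squeeze":{"type":"number"}},"required":["rows"]}

```bash
mkdir -p pics; cat > h.py <<'E'
import numpy as np, cv2
from plant import r
def K(c): return np.array([[c["fx"],0,c["cx"]],[0,c["fy"],c["cy"]],[0,0,1.]])
def ray(c,px):
    u=cv2.undistortPoints(np.array(px,float).reshape(-1,1,2),K(c),np.array(c["distortion"],float)).reshape(-1,2)
    R=np.array(c["R"]);t=np.array(c["t"]).ravel()
    return -R.T@t, np.c_[u,np.ones(len(u))]@R
def onz(c,px,z):
    o,d=ray(c,px); return o+d*((z-o[2])/d[:,2])[:,None]
def proj(c,X):
    return cv2.projectPoints(np.array(X,float).reshape(-1,1,3),cv2.Rodrigues(np.array(c["R"]))[0],np.array(c["t"],float),K(c),np.array(c["distortion"],float))[0].reshape(-1,2)
E
python3 - <<'E'
from h import *
for n in("scene","top"):
    c=r.capture(n); cv2.imwrite(f"pics/{n}0.png",c["image"]); print(n,ray(c,[[256,192]]))
    np.save(n+"0.npy",c,allow_pickle=True)
print(r.get_state())
E
```

```text
scene (array([0.78740617, 0.48788671, 1.07958205]), array([[-0.22193622, -0.44686951, -0.86667196]]))
top (array([ 0.4216914 , -0.02532009,  1.09044407]), array([[ 0.08168176, -0.00113352, -0.99703069]]))
{'time_s': 0.1, 'joints': array([ 9.22500615e+01,  2.05855722e+01,  6.38526687e-01, -1.44320659e-02,
       -7.01357196e+01, -1.65090179e+01]), 'qd': array([-3.23867292e-02, -9.01354100e-02,  6.09779499e-02,  1.72689744e-01,
       -2.35249164e-06,  1.55311974e-02]), 'joint_torque': array([-7.21277502e-04, -5.84165990e+01,  2.93749666e+01,  7.01529086e+00,
        1.01808840e-02, -4.46981801e-05]), 'tcp_pos': array([0.16617059, 0.65377949, 0.22574285]), 'eef_rot': array([ 1.79916791e+02, -1.05122243e-02, -1.42638625e+01]), 'contact_force': array([ 1.27453091, -0.19675345, -0.80946243]), 'moment': array([-0.03281064, -0.00878711,  0.03176576]), 'gripper_force': 0.0, 'gripper_width': 0.08731454942713081}
```

View pics/top0.png

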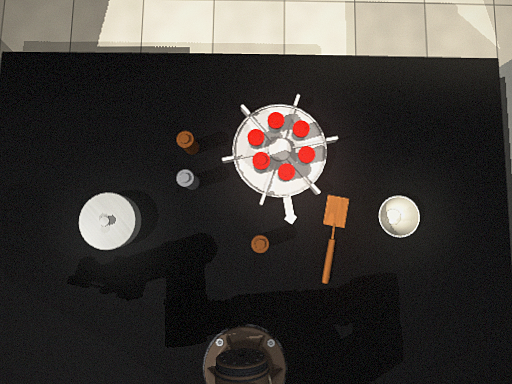

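View pics/scene0.png

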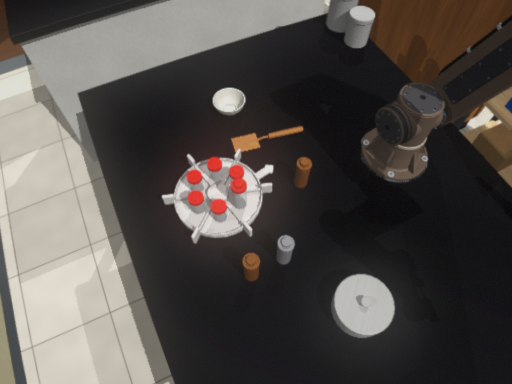

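Both views show the platter (top: centre about (280,150), pointer tip about (292,223)), six red lids, and the brown and grey look-alikes outside the platter. Next I triangulate the lids.

```bash
cat >> h.py <<'E'
def reds(c,amin=40):
    im=c["image"].astype(int); b,g,rr=im[...,0],im[...,1],im[...,2]
    m=((rr>120)&(g<60)&(b<60)).astype(np.uint8)
    n,l,s,ct=cv2.connectedComponentsWithStats(m)
    return [(ct[i],s[i,4],s[i,:4]) for i in range(1,n) if s[i,4]>amin]
E
python3 - <<'E'
from h import *
T=np.load("top0.npy",allow_pickle=True).item();S=np.load("scene0.npy",allow_pickle=True).item()
rt,rs=reds(T),reds(S)
print([(p.round(1),a) for p,a,_ in rt]);print([(p.round(1),a) for p,a,_ in rs])
for p,a,_ in rt:
  o1,d1=ray(T,[p]);d1=d1[0]
  for q,a2,_ in rs:
    o2,d2=ray(S,[q]);d2=d2[0]
    A=np.c_[d1,-d2];x=np.linalg.lstsq(A,o2-o1,rcond=None)[0]
    P,Q=o1+x[0]*d1,o2+x[1]*d2
    if np.linalg.norm(P-Q)<.012 and .08<P[2]<.18: print(p.round(0),q.round(0),((P+Q)/2).round(4),round(np.linalg.norm(P-Q),4))
# platter: white mask
g=cv2.cvtColor(T["image"],cv2.COLOR_BGR2GRAY)
m=(T["image"].min(2)>110).astype(np.uint8); m[:60]=0
sub=np.zeros_like(m);sub[80:235,210:350]=m[80:235,210:350]
op=cv2.morphologyEx(cv2.morphologyEx(sub|((T["image"][...,2]>120)&(sub.sum()>0)).astype(np.uint8)*0,cv2.MORPH_CLOSE,np.ones((25,25))),cv2.MORPH_OPEN,cv2.getStructuringElement(2,(41,41)))
ct=max(cv2.findContours(op,0,1)[0],key=cv2.contourArea)
print(cv2.fitEllipse(ct))
print("ctr",onz(T,[cv2.fitEllipse(ct)[0]],.044))
print("tip approx",onz(T,[[292,224]],.01))
big=cv2.resize(T["image"][85:235,210:350],None,fx=4,fy=4,interpolation=cv2.INTER_CUBIC);cv2.imwrite("pics/topcrop.png",big)
E
```

```text
[(array([275.4, 120. ]), np.int32(205)), (array([300.6, 128.5]), np.int32(207)), (array([255.5, 137.1]), np.int32(209)), (array([306. , 154.1]), np.int32(206)), (array([260.7, 160.3]), np.int32(223)), (array([286. , 171.5]), np.int32(199))]
[(array([214. , 163.5]), np.int32(151)), (array([235. , 172.5]), np.int32(71)), (array([193.9, 176.8]), np.int32(137)), (array([194. , 197.9]), np.int32(95))]
[275. 120.] [194. 198.] [ 0.71   -0.0795  0.0979] 0.0032
[301. 128.] [194. 177.] [ 0.6846 -0.1498  0.0992] 0.0003
[306. 154.] [214. 164.] [ 0.6104 -0.1645  0.1042] 0.0002
[286. 171.] [235. 172.] [ 0.5627 -0.1102  0.0957] 0.0019
((279.1972961425781, 151.7563934326172), (92.49764251708984, 99.94306945800781), 159.35772705078125)
ctr [[ 0.62782749 -0.09350162  0.044     ]]
tip approx [[ 0.41574609 -0.13551481  0.01      ]]
```

View pics/topcrop.png

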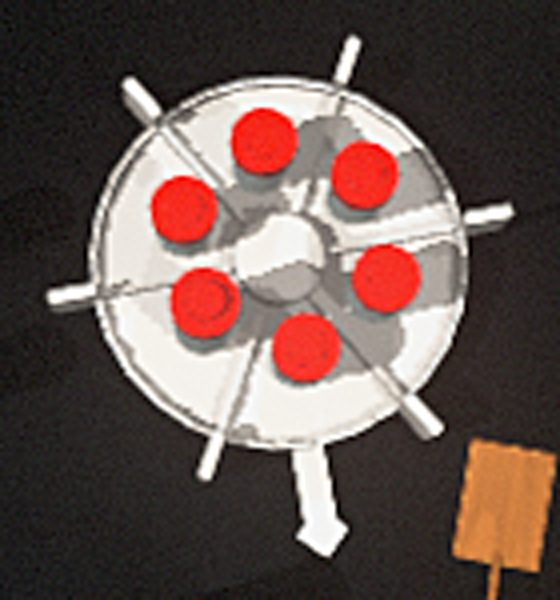

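The crop shows the tall jar at crop (204,303), the only lid with a raised button ring. The tab outer ends are at about (353,40), (130,82), (50,296), (207,475), (435,432), (510,211), and the pointer tip at (326,556).

```bash
python3 - <<'E'
from h import *
T=np.load("top0.npy",allow_pickle=True).item()
f=lambda p:(np.array(p,float)+.5)/4-.5+[210,85]
P=onz(T,f([(353,38),(128,80),(48,296),(205,478),(438,434),(513,211)]),.07)[:,:2]
C=P.mean(0);print("C",C)
for p in P:d=p-C;print(p.round(3),np.hypot(*d).round(4),np.degrees(np.arctan2(d[1],d[0])).round(1))
t=onz(T,f([(326,556)]),.01)[0,:2];d=t-C;print("tip",t,np.hypot(*d),np.degrees(np.arctan2(d[1],d[0])))
for p,a,_ in reds(T):
  for z in(.106,.15):
    d=onz(T,[p],z)[0,:2]-C;print(p.round(),z,(d+C).round(4),np.hypot(*d).round(4),np.degrees(np.arctan2(d[1],d[0])).round(1))
for q in [(260,243),(186,142),(187,179)]: print(onz(T,[q],.1).round(3))
print("spat",onz(T,[(325,195),(348,196),(335,228)],.01).round(3))
E
```

```text
C [ 0.63342097 -0.09364773]
[ 0.796 -0.146] 0.1704 -17.8
[0.761 0.019] 0.1706 41.4
[0.6   0.074] 0.1707 101.2
[ 0.471 -0.041] 0.1708 162.0
[ 0.505 -0.207] 0.1713 -138.8
[ 0.668 -0.262] 0.1717 -78.5
tip [ 0.41682538 -0.13289317] 0.22012235792417748 -169.72987215809016
[275. 120.] 0.106 [ 0.7062 -0.0782] 0.0744 12.0
[275. 120.] 0.15 [ 0.6935 -0.0758] 0.0627 16.5
[301. 128.] 0.106 [ 0.6829 -0.149 ] 0.0742 -48.2
[301. 128.] 0.15 [ 0.6712 -0.1435] 0.0625 -52.8
[256. 137.] 0.106 [ 0.6563 -0.023 ] 0.0743 72.0
[256. 137.] 0.15 [ 0.6458 -0.0231] 0.0716 80.0
[306. 154.] 0.106 [ 0.61   -0.1641] 0.0743 -108.4
[306. 154.] 0.15 [ 0.6016 -0.1579] 0.0717 -116.3
[261. 160.] 0.106 [ 0.5909 -0.0382] 0.0699 127.5
[261. 160.] 0.15 [ 0.5833 -0.0376] 0.0751 131.8
[286. 171.] 0.106 [ 0.5605 -0.1087] 0.0745 -168.3
[286. 171.] 0.15 [ 0.5543 -0.105 ] 0.08 -171.8
[[ 0.364 -0.039  0.1  ]]
[[0.641 0.172 0.1  ]]
[[0.536 0.166 0.1  ]]
spat [[ 0.504 -0.235  0.01 ]
 [ 0.502 -0.304  0.01 ]
 [ 0.406 -0.264  0.01 ]]
```

Tall jar sits at 131.7°, front is 190.3°, so it needs about +58.6° counter-clockwise. I will push the 101.5° tab from behind (left side).

Request:
play_rows([
  {"slide": [0.2,0.15,0],"delta_rot": [0,0,0],"fingers": -1},
  {"slide": [0.27,0.2,0],"delta_rot": [0,0,0],"fingers": -1},
  {"slide": [0.27,0.2,0],"delta_rot": [0,0,0],"fingers": -1},
  {"slide": [0.27,0.2,0],"delta_rot": [0,0,0],"fingers": -1},
  {"slide": [0.27,0.2,0],"delta_rot": [0,0,0],"fingers": -1},
  {"slide": [0.27,0.2,0],"delta_rot": [0,0,0],"fingers": -1},
  {"slide": [0.27,0.2,0],"delta_rot": [0,0,0],"fingers": -1},
  {"slide": [0.27,0.2,0],"delta_rot": [0,0,0],"fingers": -1},
])

```text
time_s: 1.1
tcp_pos: [0.4135, 0.3501, 0.2264]
eef_rot: [180.0, 0.0, -14.2]
contact_force: [1.4, -0.3, 0.7]
gripper_width: 0.0133
gripper_force: 0.0
```

Request:
play_rows([
  {"slide": [0.27,0.2,0],"delta_rot": [0,0,0],"fingers": -1},
  {"slide": [0.27,0.2,0],"delta_rot": [0,0,0],"fingers": -1},
  {"slide": [0.27,0.2,0],"delta_rot": [0,0,0],"fingers": -1},
  {"slide": [0.27,0.2,0],"delta_rot": [0,0,0],"fingers": -1},
  {"slide": [0.27,0.2,0],"delta_rot": [0,0,0],"fingers": -1},
  {"slide": [0.27,0.2,0],"delta_rot": [0,0,0],"fingers": -1},
  {"slide": [0.27,0.2,0],"delta_rot": [0,0,0],"fingers": -1},
  {"slide": [0.1,0.06,0],"delta_rot": [0,0,0],"fingers": -1},
])

```text
time_s: 2.1
tcp_pos: [0.6491, 0.0635, 0.2256]
eef_rot: [179.9, 0.1, -14.4]
contact_force: [0.7, 0.3, -0.1]
gripper_width: 0.0003
gripper_force: 0.0
```

Request:
play_rows([
  {"slide": [0,0,0],"delta_rot": [0,0,1],"fingers": -1},
  {"slide": [0,0,0],"delta_rot": [0,0,1],"fingers": -1},
  {"slide": [0,0,0],"delta_rot": [0,0,1],"fingers": -1},
  {"slide": [0,0,0],"delta_rot": [0,0,1],"fingers": -1},
  {"slide": [0,0,0],"delta_rot": [0,0,1],"fingers": -1},
  {"slide": [0,0,0],"delta_rot": [0,0,1],"fingers": -1},
  {"slide": [0,0,0],"delta_rot": [0,0,1],"fingers": -1},
  {"slide": [0,0,0],"delta_rot": [0,0,1],"fingers": -1},
])

```text
time_s: 3.1
tcp_pos: [0.6478, 0.0665, 0.2263]
eef_rot: [180.0, 0.0, -51.0]
contact_force: [0.2, -0.0, -1.0]
gripper_width: 0.0002
gripper_force: 0.0
```

Request:
play_rows([
  {"slide": [0,0,0],"delta_rot": [0,0,1],"fingers": -1},
  {"slide": [0,0,0],"delta_rot": [0,0,1],"fingers": -1},
  {"slide": [0,0,0],"delta_rot": [0,0,1],"fingers": -1},
  {"slide": [0,0,0],"delta_rot": [0,0,1],"fingers": -1},
  {"slide": [0,0,0],"delta_rot": [0,0,1],"fingers": -1},
  {"slide": [0,0,0],"delta_rot": [0,0,1],"fingers": -1},
  {"slide": [0,0,0],"delta_rot": [0,0,1],"fingers": -1},
  {"slide": [0,0,0],"delta_rot": [0,0,1],"fingers": -1},
])

```text
time_s: 4.1
tcp_pos: [0.6477, 0.0665, 0.2263]
eef_rot: [180.0, 0.0, -87.7]
contact_force: [1.1, 0.6, 0.1]
gripper_width: 0.0003
gripper_force: 0.0
```

Request:
play_rows([
  {"slide": [0,0,0.2],"delta_rot": [0,0,0],"fingers": -1},
  {"slide": [0,0,0.25],"delta_rot": [0,0,0],"fingers": -1},
  {"slide": [0,0,0.25],"delta_rot": [0,0,0],"fingers": -1},
  {"slide": [0,0,0.2],"delta_rot": [0,0,0],"fingers": -1},
  {"slide": [0,0,0.15],"delta_rot": [0,0,0],"fingers": -1},
  {"slide": [0,0,0.1],"delta_rot": [0,0,0],"fingers": -1},
  {"slide": [0,0,0],"delta_rot": [0,0,0],"fingers": -1},
])

```text
time_s: 4.97
tcp_pos: [0.6474, 0.066, 0.053]
eef_rot: [179.9, -0.0, -87.6]
contact_force: [-0.4, -0.4, 0.5]
gripper_width: 0.0003
gripper_force: 0.0
```

```bash
python3 - <<'E'
from h import *
C=np.array([.6334,-.0936])
# chord rows: tool at radius .161, angle a -> a+s, rotate yaw by s after slide
for s in (2,3):
  a=np.radians(86);b=a+np.radians(s)
  d=.161*np.array([np.cos(b)-np.cos(a),np.sin(b)-np.sin(a)])
  y=a-np.pi  # tool x inward
  tx=np.array([np.cos(y),np.sin(y)]);ty=np.array([np.sin(y),-np.cos(y)])
  print(s,d@tx/.15,d@ty/.15,"rz",-np.radians(s)/.08)
c=r.capture("top");cv2.imwrite("pics/t1.png",cv2.resize(c["image"][60:260,180:380],None,fx=3,fy=3))
E
```

```text
2 0.0006538456661704912 0.0374587931273511 rz -0.4363323129985824
3 0.0014709660300906162 0.05617392636742646 rz -0.6544984694978736
```

View pics/t1.png

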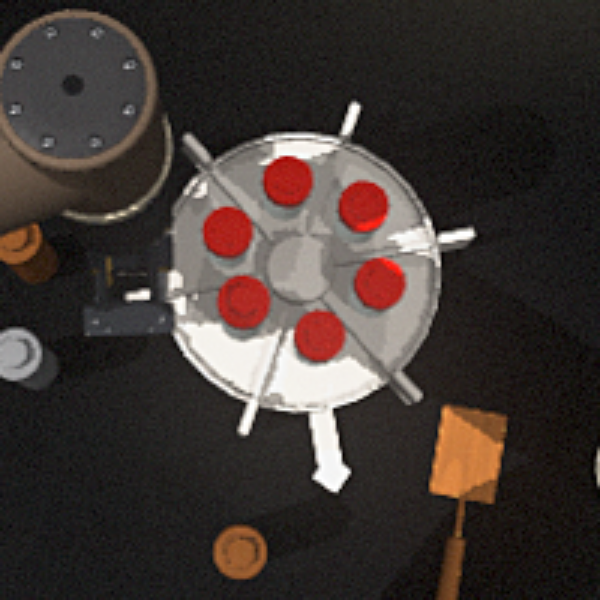

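View shows the fingers left of the platter at (130,270), with the tab at (150,293) just ahead of them in the pushing direction. All clear.

Request:
play_rows([
  {"slide": [0,0.017,0],"delta_rot": [0,0,0],"fingers": -1},
  {"slide": [0,0.017,0],"delta_rot": [0,0,0],"fingers": -1},
  {"slide": [0,0.017,0],"delta_rot": [0,0,0],"fingers": -1},
  {"slide": [0,0.017,0],"delta_rot": [0,0,0],"fingers": -1},
  {"slide": [0,0.017,0],"delta_rot": [0,0,0],"fingers": -1},
  {"slide": [0,0.017,0],"delta_rot": [0,0,0],"fingers": -1},
  {"slide": [0,0.017,0],"delta_rot": [0,0,0],"fingers": -1},
  {"slide": [0,0.017,0],"delta_rot": [0,0,0],"fingers": -1},
])

```text
time_s: 6.02
tcp_pos: [0.6276, 0.065, 0.054]
eef_rot: [180.0, -0.0, -87.6]
contact_force: [-0.4, -0.3, 0.8]
gripper_width: 0.0005
gripper_force: 0.0
```

Request:
play_rows([
  {"slide": [0,0.028,0],"delta_rot": [0,0,-0.33],"fingers": -1},
  {"slide": [0,0.028,0],"delta_rot": [0,0,-0.33],"fingers": -1},
  {"slide": [0,0.028,0],"delta_rot": [0,0,-0.33],"fingers": -1},
  {"slide": [0,0.028,0],"delta_rot": [0,0,-0.33],"fingers": -1},
  {"slide": [0,0.028,0],"delta_rot": [0,0,-0.33],"fingers": -1},
  {"slide": [0,0.028,0],"delta_rot": [0,0,-0.33],"fingers": -1},
  {"slide": [0,0.028,0],"delta_rot": [0,0,-0.33],"fingers": -1},
  {"slide": [0,0.028,0],"delta_rot": [0,0,-0.33],"fingers": -1},
])

```text
time_s: 7.02
tcp_pos: [0.5944, 0.0605, 0.0541]
eef_rot: [-180.0, -0.0, -75.4]
contact_force: [1.7, -0.8, -0.5]
gripper_width: 0.0004
gripper_force: 0.5
```

```bash
cat >> h.py <<'E'
C=np.array([.6334,-.0936])
def status():
    s=r.get_state();d=s["tcp_pos"][:2]-C
    print("tool r,ang",np.hypot(*d).round(4),np.degrees(np.arctan2(d[1],d[0])).round(1),"yaw",s["eef_rot"][2].round(1),s["tcp_pos"].round(4),s["contact_force"].round(1),s["time_s"])
    c=r.capture("top")
    im=c["image"].astype(int);m=((im[...,2]>80)&(im[...,1]<.25*im[...,2])&(im[...,0]<.25*im[...,2])).astype(np.uint8)
    n,l,st,ct=cv2.connectedComponentsWithStats(m)
    for i in range(1,n):
        if st[i,4]>60:
            o=[]
            for z in(.106,.149):
                e=onz(c,[ct[i]],z)[0,:2]-C;o+=[np.hypot(*e).round(4),(np.degrees(np.arctan2(e[1],e[0]))%360).round(1)]
            print(ct[i].round(1),st[i,4],o)
    return c
E
python3 -c "
from h import *
c=status()"
```

```text
tool r,ang 0.1589 104.2 yaw -75.4 [0.5944 0.0605 0.0541] [ 1.7 -0.8 -0.5] 7.025
[270.6 121.2] 202 [np.float64(0.0748), np.float64(22.6), np.float64(0.0645), np.float64(28.3)]
[297.  124.9] 192 [np.float64(0.0748), np.float64(322.7), np.float64(0.0625), np.float64(319.8)]
[254.1 141.6] 197 [np.float64(0.075), np.float64(82.2), np.float64(0.074), np.float64(89.7)]
[307.4 149.4] 197 [np.float64(0.0751), np.float64(262.5), np.float64(0.0707), np.float64(254.7)]
[264.5 163.7] 181 [np.float64(0.0685), np.float64(139.4), np.float64(0.0745), np.float64(142.3)]
[290.9 170. ] 177 [np.float64(0.0742), np.float64(202.6), np.float64(0.0786), np.float64(198.0)]
```

Request:
play_rows([
  {"slide": [0.001,0.028,0],"delta_rot": [0,0,-0.33],"fingers": -1},
  {"slide": [0,0.028,0],"delta_rot": [0,0,-0.33],"fingers": -1},
  {"slide": [0,0.028,0],"delta_rot": [0,0,-0.33],"fingers": -1},
  {"slide": [0,0.028,0],"delta_rot": [0,0,-0.33],"fingers": -1},
  {"slide": [0,0.028,0],"delta_rot": [0,0,-0.33],"fingers": -1},
  {"slide": [0,0.028,0],"delta_rot": [0,0,-0.33],"fingers": -1},
  {"slide": [0,0.028,0],"delta_rot": [0,0,-0.33],"fingers": -1},
  {"slide": [0,0.028,0],"delta_rot": [0,0,-0.33],"fingers": -1},
])

```text
time_s: 8.07
tcp_pos: [0.5629, 0.0489, 0.0541]
eef_rot: [-180.0, -0.0, -63.3]
contact_force: [0.8, -0.6, 0.3]
gripper_width: 0.0008
gripper_force: 0.5
```

Request:
play_rows([
  {"slide": [0.001,0.028,0],"delta_rot": [0,0,-0.33],"fingers": -1},
  {"slide": [0,0.028,0],"delta_rot": [0,0,-0.33],"fingers": -1},
  {"slide": [0,0.028,0],"delta_rot": [0,0,-0.33],"fingers": -1},
  {"slide": [0,0.028,0],"delta_rot": [0,0,-0.33],"fingers": -1},
  {"slide": [0,0.028,0],"delta_rot": [0,0,-0.33],"fingers": -1},
  {"slide": [0,0.028,0],"delta_rot": [0,0,-0.33],"fingers": -1},
  {"slide": [0,0.028,0],"delta_rot": [0,0,-0.33],"fingers": -1},
  {"slide": [0,0.028,0],"delta_rot": [0,0,-0.33],"fingers": -1},
])

```text
time_s: 9.07
tcp_pos: [0.5345, 0.031, 0.0541]
eef_rot: [-180.0, -0.0, -51.2]
contact_force: [1.3, 0.1, 0.4]
gripper_width: 0.0006
gripper_force: 0.5
```

Request:
play_rows([
  {"slide": [0.001,0.028,0],"delta_rot": [0,0,-0.33],"fingers": -1},
  {"slide": [0,0.028,0],"delta_rot": [0,0,-0.33],"fingers": -1},
  {"slide": [0,0.028,0],"delta_rot": [0,0,-0.33],"fingers": -1},
  {"slide": [0,0.028,0],"delta_rot": [0,0,-0.33],"fingers": -1},
  {"slide": [0,0.028,0],"delta_rot": [0,0,-0.33],"fingers": -1},
  {"slide": [0,0.028,0],"delta_rot": [0,0,-0.33],"fingers": -1},
  {"slide": [0,0.028,0],"delta_rot": [0,0,-0.33],"fingers": -1},
  {"slide": [0,0.028,0],"delta_rot": [0,0,-0.33],"fingers": -1},
])

```text
time_s: 10.07
tcp_pos: [0.5105, 0.0076, 0.0541]
eef_rot: [-180.0, -0.0, -39.1]
contact_force: [1.0, 1.5, 0.4]
gripper_width: 0.0006
gripper_force: 0.5
```

```bash
python3 -c "
from h import *
c=status()
cv2.imwrite('pics/t2.png',cv2.resize(c['image'][85:235,210:350],None,fx=4,fy=4,interpolation=cv2.INTER_CUBIC))"
```

```text
tool r,ang 0.1592 140.6 yaw -39.1 [0.5105 0.0076 0.0541] [1.  1.5 0.4] 10.075
[281.4 119.5] 204 [np.float64(0.0746), np.float64(358.8), np.float64(0.0621), np.float64(1.4)]
[258.  131.6] 202 [np.float64(0.0747), np.float64(58.7), np.float64(0.0698), np.float64(66.5)]
[304.  133.3] 203 [np.float64(0.0743), np.float64(298.7), np.float64(0.0643), np.float64(292.8)]
[303.8 159.5] 158 [np.float64(0.0751), np.float64(239.1), np.float64(0.0746), np.float64(231.8)]
[281.3 169.4] 138 [np.float64(0.0675), np.float64(181.8), np.float64(0.0738), np.float64(179.3)]
```

View pics/t2.png

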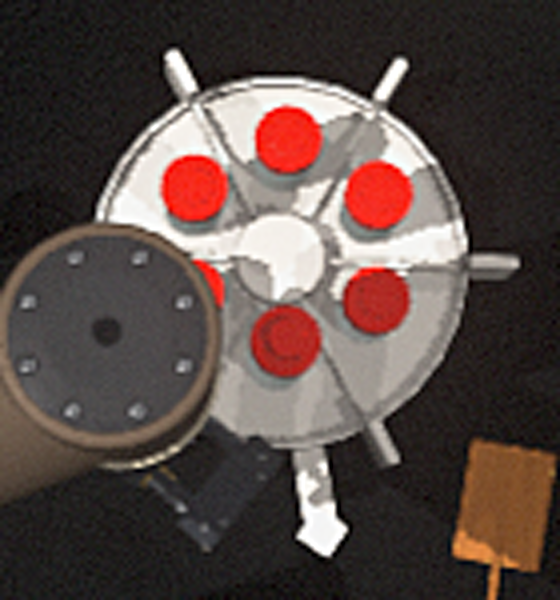

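The tall jar, at crop (286,342), is at about 178.8°. The pointer is at (324,556), so about 11.5° remain.

Request:
play_rows([
  {"slide": [0.001,0.028,0],"delta_rot": [0,0,-0.33],"fingers": -1},
  {"slide": [0,0.028,0],"delta_rot": [0,0,-0.33],"fingers": -1},
  {"slide": [0,0.028,0],"delta_rot": [0,0,-0.33],"fingers": -1},
  {"slide": [0,0.028,0],"delta_rot": [0,0,-0.33],"fingers": -1},
  {"slide": [0,0.028,0],"delta_rot": [0,0,-0.33],"fingers": -1},
  {"slide": [0,0.028,0],"delta_rot": [0,0,-0.33],"fingers": -1},
  {"slide": [0,0.022,0],"delta_rot": [0,0,-0.26],"fingers": -1},
  {"slide": [0,0,0],"delta_rot": [0,0,0],"fingers": -1},
])

```text
time_s: 11.12
tcp_pos: [0.4943, -0.016, 0.0541]
eef_rot: [180.0, 0.0, -28.9]
contact_force: [0.1, -0.7, 0.5]
gripper_width: 0.0
gripper_force: 0.0
```

```bash
python3 - <<'E'
from h import *
c=status()
# tongue: bright pixels beyond the platter at z=.01, by radius band, from first clean image
T=np.load("top0.npy",allow_pickle=True).item()
v,u=np.mgrid[190:232,275:305];px=np.c_[u.ravel(),v.ravel()]
P=onz(T,px,.01)[:,:2]-C;rr=np.hypot(*P.T);w=np.clip(T["image"][px[:,1],px[:,0]].min(1).astype(float)-60,0,None)
for a,b in((.165,.18),(.18,.195),(.195,.205),(.205,.215),(.215,.226)):
    k=(rr>a)&(rr<b);p=(P[k]*w[k,None]).sum(0)/w[k].sum();print(a,(np.degrees(np.arctan2(p[1],p[0]))%360).round(2),p.round(4))
E
```

```text
tool r,ang 0.1592 150.8 yaw -28.9 [ 0.4943 -0.016   0.0541] [ 0.1 -0.7  0.5] 11.125
[276.7 119.6] 202 [np.float64(0.0749), np.float64(9.1), np.float64(0.0631), np.float64(13.1)]
[301.4 129.4] 204 [np.float64(0.0744), np.float64(309.1), np.float64(0.0632), np.float64(304.3)]
[255.8 135.7] 204 [np.float64(0.0749), np.float64(69.0), np.float64(0.0717), np.float64(76.8)]
[305.5 155.1] 202 [np.float64(0.0739), np.float64(249.4), np.float64(0.0718), np.float64(241.6)]
[286.3 168.8] 150 [np.float64(0.0674), np.float64(193.7), np.float64(0.0729), np.float64(189.7)]
0.165 190.33 [-0.1692 -0.0308]
0.18 190.4 [-0.184  -0.0338]
0.195 190.24 [-0.1969 -0.0356]
0.205 190.44 [-0.2058 -0.0379]
0.215 190.67 [-0.2132 -0.0402]
```

Request:
play_rows([
  {"slide": [0,0.012,0],"delta_rot": [0,0,-0.13],"fingers": -1},
  {"slide": [0,0.01,0],"delta_rot": [0,0,-0.13],"fingers": -1},
  {"slide": [0,0,0],"delta_rot": [0,0,0],"fingers": -1},
  {"slide": [0,0,0],"delta_rot": [0,0,0],"fingers": -1},
])

```text
time_s: 11.68
tcp_pos: [0.4929, -0.0186, 0.0541]
eef_rot: [180.0, -0.0, -27.7]
contact_force: [1.1, 1.6, 0.1]
gripper_width: 0.0005
gripper_force: 0.2
```

```bash
python3 -c "
from h import *
c=status()"
```

```text
tool r,ang 0.1592 151.9 yaw -27.7 [ 0.4929 -0.0186  0.0541] [1.1 1.6 0.1] 11.675
[276.2 119.8] 202 [np.float64(0.0746), np.float64(10.1), np.float64(0.0629), np.float64(14.2)]
[301.1 128.9] 203 [np.float64(0.0746), np.float64(310.3), np.float64(0.0633), np.float64(305.7)]
[255.8 136.2] 204 [np.float64(0.0745), np.float64(70.0), np.float64(0.0715), np.float64(77.8)]
[305.7 154.7] 203 [np.float64(0.0741), np.float64(250.2), np.float64(0.0718), np.float64(242.5)]
[286.9 168.8] 156 [np.float64(0.0676), np.float64(195.1), np.float64(0.073), np.float64(190.9)]
```

Request:
play_rows([
  {"slide": [0,-0.05,0],"delta_rot": [0,0,0],"fingers": -1},
  {"slide": [0,-0.07,0],"delta_rot": [0,0,0],"fingers": -1},
  {"slide": [0,0,-0.15],"delta_rot": [0,0,0],"fingers": -1},
  {"slide": [0,0,-0.25],"delta_rot": [0,0,0],"fingers": -1},
  {"slide": [0,0,-0.25],"delta_rot": [0,0,0],"fingers": -1},
  {"slide": [0,0,-0.25],"delta_rot": [0,0,0],"fingers": -1},
  {"slide": [0,0,-0.2],"delta_rot": [0,0,0],"fingers": -1},
  {"slide": [0,0,0],"delta_rot": [0,0,0],"fingers": -1},
])

```text
time_s: 12.72
tcp_pos: [0.503, -0.0018, 0.2217]
eef_rot: [-179.8, -0.2, -27.7]
contact_force: [-0.3, -0.3, -0.7]
gripper_width: 0.0009
gripper_force: 0.0
```

```bash
python3 - <<'E'
from h import *
from scipy.spatial.transform import Rotation as Ro
c=status()
s=r.get_state();R=Ro.from_euler("xyz",s["eef_rot"],degrees=True).as_matrix()
for g in([.5596,-.1068],): print("tool delta/.15",(R.T@(np.r_[g,.19]-s["tcp_pos"])/.15).round(3))
w=r.capture("wrist");Tt=np.array(w["T_tool_cam"]);Rc=R@Tt[:3,:3];tc=R@Tt[:3,3]+s["tcp_pos"]
w["R"]=Rc.T;w["t"]=-Rc.T@tc
print("exp",proj(w,[[.5596,-.1068,.149],[.5596,-.1068,.157],[.6334,-.0936,.056]]))
for z in(.149,):
  for p,a,_ in reds(w,100): print(p,a,onz(w,[p],z).round(4))
cv2.imwrite("pics/w1.png",w["image"])
E
```

```text
tool r,ang 0.1595 144.8 yaw -27.7 [ 0.503  -0.0018  0.2217] [-0.3 -0.3 -0.7] 12.725
[276.2 119.8] 202 [np.float64(0.0746), np.float64(10.1), np.float64(0.0629), np.float64(14.2)]
[301.2 128.9] 206 [np.float64(0.0747), np.float64(310.1), np.float64(0.0634), np.float64(305.5)]
[305.8 154.2] 181 [np.float64(0.0738), np.float64(251.2), np.float64(0.0714), np.float64(243.4)]
[286.8 169.1] 149 [np.float64(0.0685), np.float64(194.6), np.float64(0.0739), np.float64(190.6)]
tool delta/.15 [0.665 0.44  0.2  ]
exp [[359.03852545  56.03304713]
 [362.65872126  54.27424021]
 [281.89999576   2.60985023]]
[188.84379786  11.96018377] 1306 [[ 0.6359 -0.0203  0.149 ]]
[357.98293333  52.7024    ] 3750 [[ 0.5619 -0.1071  0.149 ]]
[248.73617021  73.39468085] 2820 [[ 0.5833 -0.0364  0.149 ]]
```

View pics/w1.png

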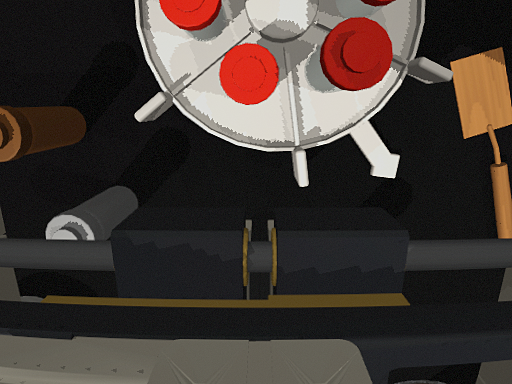

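The wrist view shows the tall jar at (358,52), lining up with the pointer at (385,175), and the ray puts it at (0.561, -0.107). Moving over the button.

Request:
play_rows([
  {"slide": [0.17,0.11,0],"delta_rot": [0,0,0],"fingers": -1},
  {"slide": [0.17,0.11,0],"delta_rot": [0,0,0],"fingers": -1},
  {"slide": [0.17,0.11,0],"delta_rot": [0,0,0],"fingers": -1},
  {"slide": [0.16,0.11,0],"delta_rot": [0,0,0],"fingers": -1},
  {"slide": [0,0,0.1],"delta_rot": [0,0,0],"fingers": -1},
  {"slide": [0,0,0.1],"delta_rot": [0,0,0],"fingers": -1},
  {"slide": [0,0,0.1],"delta_rot": [0,0,0],"fingers": -1},
  {"slide": [0,0,0],"delta_rot": [0,0,0],"fingers": -1},
])

```text
time_s: 13.82
tcp_pos: [0.5584, -0.1073, 0.1723]
eef_rot: [179.9, 0.2, -27.7]
contact_force: [-0.2, -0.2, -0.4]
gripper_width: 0.0003
gripper_force: 0.0
```

Request:
play_rows([
  {"slide": [0,0,0.04],"delta_rot": [0,0,0],"fingers": -1},
  {"slide": [0,0,0.03],"delta_rot": [0,0,0],"fingers": -1},
  {"slide": [0,0,0.02],"delta_rot": [0,0,0],"fingers": -1},
  {"slide": [0,0,0.02],"delta_rot": [0,0,0],"fingers": -1},
  {"slide": [0,0,0],"delta_rot": [0,0,0],"fingers": -1},
])

```text
time_s: 14.45
tcp_pos: [0.5595, -0.1079, 0.1575]
eef_rot: [180.0, 0.0, -27.7]
contact_force: [0.1, -0.3, 1.0]
gripper_width: 0.0008
gripper_force: 0.0
```

Request:
play_rows([
  {"slide": [0,0,0.01],"delta_rot": [0,0,0],"fingers": -1},
  {"slide": [0,0,0.01],"delta_rot": [0,0,0],"fingers": -1},
  {"slide": [0,0,0.01],"delta_rot": [0,0,0],"fingers": -1},
  {"slide": [0,0,0],"delta_rot": [0,0,0],"fingers": -1},
])

```text
time_s: 14.95
tcp_pos: [0.5597, -0.1078, 0.153]
eef_rot: [-180.0, -0.0, -27.7]
contact_force: [0.5, -0.2, 2.8]
gripper_width: 0.0005
gripper_force: 0.8
```

Request:
play_rows([
  {"slide": [0,0,0.007],"delta_rot": [0,0,0],"fingers": -1},
  {"slide": [0,0,0.006],"delta_rot": [0,0,0],"fingers": -1},
  {"slide": [0,0,0],"delta_rot": [0,0,0],"fingers": -1},
])

```text
time_s: 15.32
tcp_pos: [0.5597, -0.1079, 0.1513]
eef_rot: [-180.0, -0.0, -27.7]
contact_force: [-0.0, 0.2, 4.2]
gripper_width: 0.0009
gripper_force: 2.0
```

Request:
play_rows([
  {"slide": [0,0,0.003],"delta_rot": [0,0,0],"fingers": -1},
  {"slide": [0,0,0],"delta_rot": [0,0,0],"fingers": -1},
])

```text
time_s: 15.58
tcp_pos: [0.5598, -0.1079, 0.1513]
eef_rot: [-180.0, -0.0, -27.7]
contact_force: [-1.4, 0.8, 6.9]
gripper_width: 0.0004
gripper_force: 3.5
```

Request:
play_rows([
  {"slide": [0,0,0.003],"delta_rot": [0,0,0],"fingers": -1},
  {"slide": [0,0,0],"delta_rot": [0,0,0],"fingers": -1},
])

```text
time_s: 15.82
tcp_pos: [0.5601, -0.108, 0.1513]
eef_rot: [-180.0, -0.1, -27.7]
contact_force: [-1.5, 1.2, 8.7]
gripper_width: 0.0006
gripper_force: 4.7
```

The button has bottomed out: height is steady at 0.1513 while the force climbs. Retracting.

Request:
play_rows([
  {"slide": [0,0,-0.02],"delta_rot": [0,0,0],"fingers": -1},
  {"slide": [0,0,-0.06],"delta_rot": [0,0,0],"fingers": -1},
  {"slide": [0,0,-0.2],"delta_rot": [0,0,0],"fingers": -1},
  {"slide": [0,0,-0.25],"delta_rot": [0,0,0],"fingers": -1},
  {"slide": [-0.15,-0.25,0],"delta_rot": [0,0,0],"fingers": -1},
  {"slide": [-0.15,-0.3,0],"delta_rot": [0,0,0],"fingers": -1},
  {"slide": [-0.15,-0.3,0],"delta_rot": [0,0,0],"fingers": -1},
  {"slide": [-0.1,-0.3,0],"delta_rot": [0,0,0],"fingers": -1},
])

```text
time_s: 16.82
tcp_pos: [0.5664, 0.0849, 0.2303]
eef_rot: [-180.0, -0.0, -27.7]
contact_force: [1.6, -0.1, -0.1]
gripper_width: 0.0003
gripper_force: 0.0
```

Request:
play_rows([
  {"slide": [-0.1,-0.3,0],"delta_rot": [0,0,0],"fingers": -1},
  {"slide": [-0.05,-0.2,0],"delta_rot": [0,0,0],"fingers": -1},
  {"slide": [0,0,0],"delta_rot": [0,0,0],"fingers": -1},
  {"slide": [0,0,0],"delta_rot": [0,0,0],"fingers": -1},
])

```text
time_s: 17.32
tcp_pos: [0.5815, 0.1598, 0.2296]
eef_rot: [180.0, 0.0, -27.7]
contact_force: [0.1, 0.6, 1.1]
gripper_width: 0.0006
gripper_force: 0.0
```

```bash
python3 -c "
from h import *
c=status()
s=r.capture('scene')
a=cv2.resize(c['image'][85:235,210:350],(373,400),interpolation=cv2.INTER_CUBIC)
b=cv2.resize(s['image'][140:250,160:270],(400,400),interpolation=cv2.INTER_CUBIC)
cv2.imwrite('pics/end.png',np.hstack([a,b]))"
```

```text
tool r,ang 0.2587 101.6 yaw -27.7 [0.5815 0.1598 0.2296] [0.1 0.6 1.1] 17.325
[276.2 119.7] 194 [np.float64(0.0749), np.float64(10.2), np.float64(0.0632), np.float64(14.4)]
[301.1 128.8] 192 [np.float64(0.0749), np.float64(310.5), np.float64(0.0636), np.float64(305.9)]
[255.6 136. ] 193 [np.float64(0.075), np.float64(69.7), np.float64(0.072), np.float64(77.4)]
[306.  154.7] 188 [np.float64(0.0748), np.float64(250.5), np.float64(0.0725), np.float64(242.8)]
[259.9 161.9] 141 [np.float64(0.0743), np.float64(129.3), np.float64(0.0794), np.float64(133.1)]
[286.4 167.9] 92 [np.float64(0.0651), np.float64(194.4), np.float64(0.0707), np.float64(190.2)]
```

View pics/end.png

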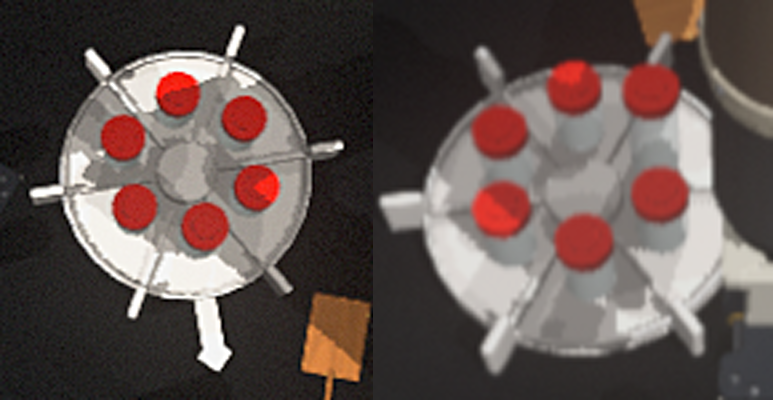

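The final views show the tall jar upright at (205,226), in line with the pointer at (213,365) to within about 0.3°. Its button is down, the other jars are undisturbed, and the hand is clear.

```bash
python3 -c "
from plant import r
print(r.close_job())"
```

```text
the job is handed in; nothing more can be done
None
```

The tall jar stands at the front within about 0.3° of the pointer, its lid button is fully pressed, the hand is clear, and I handed the job in at about 17 s of the 58 s limit; no verdict came back.

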